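# Bed a round heat sink in its three-point nest

### The arm

A 6-joint arm with a two-finger parallel gripper is mounted at the origin on the work surface. World frame = base frame: x ahead of the robot, y to its left, z up, the work surface at z = 0. Lengths are in mm, angles in rad, forces in N, time in s.
With the tool pointing down it reaches from about 250 to 775 mm from the base axis. Payload 4 kg.
Tool frame: the origin (TCP) lies at the very end of the fingers, on their centre line; the grasp point (between the pads) lies 19 mm behind it (grip_point_offset is the distance from the TCP to the grasp point, in mm); x points along the fingers, y is the direction in which the jaws open and shut, and the axes are right-handed (so a half turn about x gives the same grasp; the last joint's range is limited). The gripper opens to 94 mm and grips with 3 to 60 N. Pads are 16 mm wide; open, the fingers measure 119 mm over their backs; the gripper's body (75 mm by 177 mm) begins 78 mm behind the grasp point.
Start: joints at [1.079, 0.087, 1.371, -0, 1.684, -0.103], TCP at [208.504, 508.966, 205.506] pointing down, gripper open.
Joint ranges: [-3.1, 3.1], [-0.76, 2.03], [0.27, 2.55], [-1.08, 4.22], [0.17, 2.65], [-2.57, 2.57]. Speed limits (rad/s): [2.79, 2.79, 3.14, 3.14, 3.14, 3.14].

### API

Orientations are given as a 3x3 rotation matrix whose columns are the frame's x, y, z axes.
In Python, from rig import move_pose, line_to, set_joints, grip, wait, inverse_kinematics, snapshot, Unreachable, close_job, get_time, get_joint_pos, get_qvel, get_joint_torque, get_tool_pos, get_tool_rot, get_ft_force, get_ft_torque, get_finger_gap, grip_point_offset gives the robot as it stands. The module is installed in compiled form; this text tells all that it offers. Calls block until the motion is done:
- move_pose(position, orientation): joint-space move of the TCP to a pose.
- line_to(position, orientation=None, rate=150): straight line of the TCP; orientation=None keeps the orientation; rate is the mean speed in mm/s.
- set_joints(angles): joint-space move.
- grip(opening, effort=None): finger opening in mm; effort is the grip in N (None keeps the last); returns when the fingers have stopped.
- wait(seconds).
- inverse_kinematics(position, orientation): joint angles nearest the present ones, or None.
- snapshot(name): name is "scene" or "top" or "wrist"; returns a dict with "pixels" (480x640x3 uint8, red, green, blue), "range_z" (480x640 float32, mm along the optical axis (not along the pixel's ray), 0 where there is no reading), "fx", "fy", "cx", "cy" (pixels), "world_to_cam" (4x4, takes a point from world to camera coordinates); the wrist camera has in their place "mount" (4x4, takes a point from camera to tool coordinates, whose origin is the TCP and whose axes are the tool frame's). Camera axes: x right, y down, z forward; pixel columns grow to the right and rows downward; lengths in mm; the calibration is good to about 2 mm. A picture is of the moment at which its call begins: read the wrist's pose just before it.
A pose or a line that the arm cannot do raises Unreachable and nothing moves.
- close_job(): hands the job in, once; it reports no verdict.
Readings, each from a call of its own:
- get_time(): time.
- get_joint_pos(): joint angles.
- get_qvel(): joint speeds.
- get_joint_torque(): joint torques, N m.
- get_tool_pos(): TCP position.
- get_tool_rot(): TCP orientation.
- get_ft_force(): force on the tool from outside, world axes, zero at the start.
- get_ft_torque(): the same for the moment, N m.
- get_finger_gap(): finger opening in mm.
Only numpy, scipy, OpenCV 4.12 (cv2) and the standard library are available. Lean on these libraries where they do the work, as an engineer would, in place of code of your own. Each camera call takes 0.05 s, during which the arm holds its last target.

### The job

Take the round finned heat sink out of the clear tray, stand it on the nest's plate, and slide it along the fence past the sprung plunger until it is fully home against the stop post. Press it against the post with about 10 N for about a second (never more than 20 N), then let go: it must stay upright in its seat, touching fence, post and plunger. Leave the small ring, the screwdriver and the stick where they are.

Things in the scene. Friction and masses are not known exactly. Their poses are not given: they have to be found in the camera images.
- heatsink: The round aluminium heat sink, loose, about 0.2 kg: a solid base disc 56 mm in diameter, 24 mm tall, and on it a finned stem 36 mm in diameter, 26 mm tall (50 mm in all). Origin: centre of its underside; z up. Grip it by the stem. To push it sideways against the post, push on the base disc (up to 24 mm above its underside), not on the stem, or it tips.
- nest: The nest, fixed: a dark steel plate 180 (x) by 140 (y) by 10 mm thick. Origin: centre of its underside, z up; the heat sink slides on its smooth top (friction about 0.15), z = 10 mm, and is pushed home along +x. Middle of the seat at (25, 0) mm; open mouth, where the heat sink can be set down, around (-40, -2) mm. On it stand the fence, stop, plunger and the plunger's housing (30 x 18 x 24 mm tall, at (7, -59) mm).
- seat (a point): On the plate's top, the middle of where the centre of the heat sink's underside may lie when home; axes as the nest's. Home lies on the nest's x line through it, up to 5 mm before or after it, wherever the post is clamped.
- fence: Fixed steel fence 22 mm tall on the plate's +y side. Origin: on the plate's top, on its guiding face beside the seat, 28 mm in +y from it: the heat sink touches the face when its nest y is 0. The face runs straight from 42 mm before the origin (-x) to 25 mm after it; from 42 to 75 mm before, it flares away to +y as a lead-in.
- stop: The stop: a fixed aluminium block (16 x 24 x 20 mm tall) from which a rigid steel post, 12 mm in diameter, 26 mm tall, stands out towards -x. Origin: foot of the block's centre, on the plate's top. The post's axis is about 22 mm before it (-x): it is clamped up to 5 mm nearer or farther, differently each time, and is NOT measured; find it by feel. The force on post and block counts.
- plunger: Spring plunger, steel nose with a round end 10 mm in diameter, 6 to 20 mm above the plate. Origin: axis of the round end, 6 mm above the plate. Free, it stands 18 mm before the seat and 19.5 mm to its -y side; it yields to -y up to 16 mm (1.4 N + 150 N/m). The heat sink meets it about 45 mm before the seat, passes with 2 to 6 N, is past its crest 18 mm before the seat, and is then held on fence and post.
- tray: Shallow tray of clear plastic, fixed, 200 (x) by 160 (y) by 14 mm tall, walls 4 mm, floor 4 mm thick. The heat sink and the spacer stand in it. Origin: centre of its underside.
- spacer: A small aluminium ring, 32 mm in diameter, 12 mm tall, in the tray. Leave it alone.
- spudger: A thin cream-coloured round stick, 10 mm thick, about 130 mm long, lying between nest and tray. Leave it alone.
- driver: A screwdriver 170 mm long lying on the bench. Leave it alone.
There are look-alikes about, which are no part of the job. Of the things that look like the heatsink, take the one that is farthest to the robot's left at the start. Leave any green look-alike of the nest alone.

How it is judged:
By the outcome, as a careful person would: the job done as asked, in the order asked, and still so for the second after the job is handed in, with the robot touching nothing.
It also fails if it takes over 72 s, if anything falls off the work surface, if the arm or the gripper's body presses on something with over 40 N, if the wrist force passes 120 N, or if a joint passes its speed limit or range.

## Working session

There is one attempt and no reset: what is moved stays moved. The work goes in short steps, each a Python script; the robot and the scene stay as the last script left them, time stands still between calls to the robot, and variables do not carry over. Pictures are saved under pics/ and viewed, and the job is handed in when it is done.

```bash
mkdir -p pics; ls; python3 - <<'E'
from rig import *
import cv2,numpy as np
for n in ["scene","top","wrist"]:
    s=snapshot(n); cv2.imwrite(f"pics/{n}0.png",s["pixels"][:,:,::-1]); np.savez(f"pics/{n}0.npz",**s)
    print(n,s["fx"],s["cx"],s["cy"]); print(np.round(s.get("world_to_cam",s.get("mount")),3))
print(get_time(),get_tool_rot(),get_finger_gap(),get_ft_force(),grip_point_offset)
E
```

```text
pics
scene 522.4727285285346 310.2490859878728 238.33784464041057
[[-6.050000e-01  7.960000e-01  1.600000e-02  4.164170e+02]
 [ 4.310000e-01  3.440000e-01 -8.340000e-01 -1.814020e+02]
 [-6.700000e-01 -4.980000e-01 -5.510000e-01  1.348055e+03]
 [ 0.000000e+00  0.000000e+00  0.000000e+00  1.000000e+00]]
top 527.0917862072265 316.29549723880257 241.04784800765316
[[-2.900000e-02 -1.000000e+00 -7.000000e-03 -7.404300e+01]
 [-9.940000e-01  3.000000e-02 -1.070000e-01  5.535390e+02]
 [ 1.070000e-01  4.000000e-03 -9.940000e-01  1.068848e+03]
 [ 0.000000e+00  0.000000e+00  0.000000e+00  1.000000e+00]]
wrist 384.899130284673 317.01328437471915 236.09684956401645
[[-1.00000e-03 -2.68000e-01  9.63000e-01 -1.79508e+02]
 [ 1.00000e+00 -2.00000e-03  1.00000e-03 -1.75000e-01]
 [ 1.00000e-03  9.63000e-01  2.68000e-01 -7.65840e+01]
 [ 0.00000e+00  0.00000e+00  0.00000e+00  1.00000e+00]]
0.15 [[-7.49776288e-04  3.79131385e-01  9.25342548e-01]
 [-1.48246043e-03  9.25341369e-01 -3.79132104e-01]
 [-9.99998620e-01 -1.65604797e-03 -1.31751741e-04]] 94.34439622923352 [-0.02824498 -0.9719983  -0.06406864] 18.8
```

View pics/top0.png

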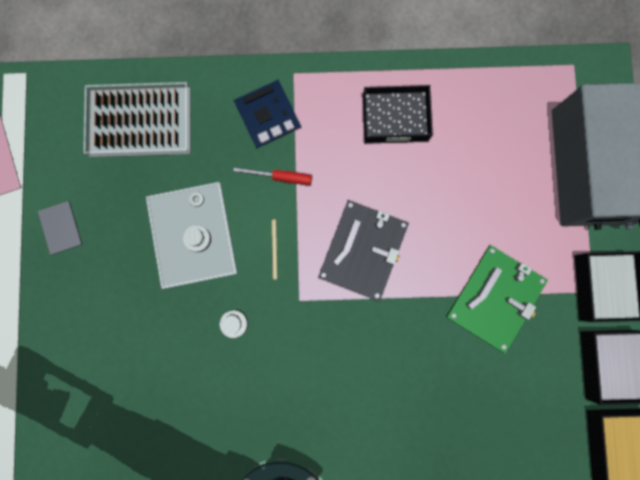

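View pics/scene0.png

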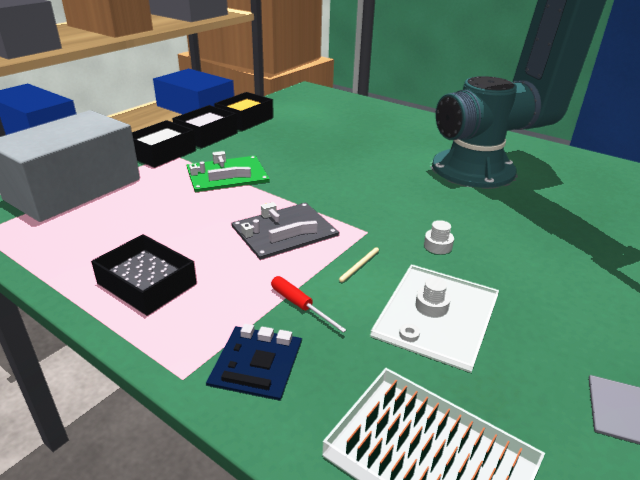

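View pics/wrist0.png

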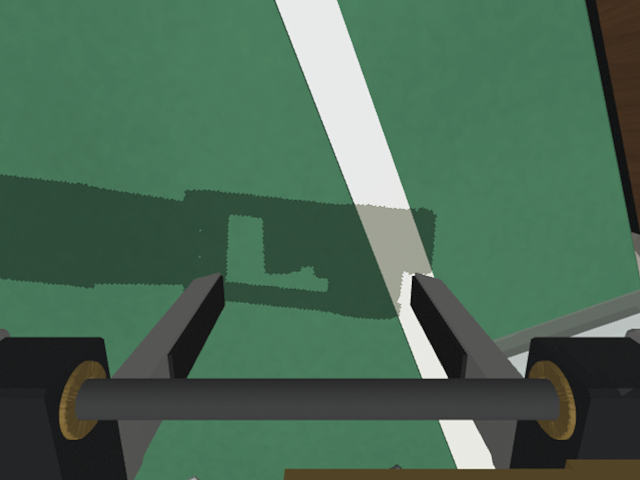

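Top view: candidates for the heat sink are one in the clear tray at (196,238) and one on the bare bench at (233,324). The one in the tray is farther left, and it also fits the task. Nest candidates are the dark one at (364,250), which I want, and the green one at (498,298), which is the look-alike. The ring is at (197,199), the stick at (275,249) and the driver at (275,175).

```bash
cat > h.py <<'E'
import numpy as np,cv2
from rig import *
def load(n): return dict(np.load(f"pics/{n}.npz",allow_pickle=True))
def cam2world(s,T=None):
    return np.linalg.inv(s["world_to_cam"]) if "world_to_cam" in s else T@s["mount"]
def toolT():
    T=np.eye(4);T[:3,:3]=get_tool_rot();T[:3,3]=get_tool_pos();return T
def snap(n,name):
    T=toolT(); s=snapshot(n); s["T"]=T; np.savez(f"pics/{name}.npz",**s); cv2.imwrite(f"pics/{name}.png",s["pixels"][:,:,::-1]); return s
def ray(s,uv,z):
    M=cam2world(s,s.get("T")); d=M[:3,:3]@np.array([(uv[0]-s["cx"])/s["fx"],(uv[1]-s["cy"])/s["fy"],1.]); o=M[:3,3]
    return o+d*(z-o[2])/d[2]
def cloud(s):
    v,u=np.mgrid[0:480,0:640]; z=s["range_z"].astype(float); P=np.stack([(u-s["cx"])/s["fx"]*z,(v-s["cy"])/s["fy"]*z,z],-1)
    M=cam2world(s,s.get("T")); W=P@M[:3,:3].T+M[:3,3]; W[z==0]=np.nan; return W
E
python3 - <<'E'
from h import *
s=load("top0"); W=cloud(s); np.set_printoptions(precision=1,suppress=True)
for u,v in [(196,238),(233,324),(197,205),(364,250),(151,244),(275,249),(240,350)]: print((u,v),W[v,u])
# stem top
m=(W[...,2]>45)&(W[...,2]<65); m[:, :150]=0;m[:,260:]=0;m[:200]=0;m[270:]=0
print(m.sum(),np.nanmean(W[m],0), (W[m].max(0)+W[m].min(0))/2, np.ptp(W[m],axis=0))
img=s["pixels"]; c=img[150:340,130:430,::-1]; cv2.imwrite("pics/crop0.png",cv2.resize(c,None,fx=2.6,fy=2.6,interpolation=cv2.INTER_CUBIC))
E
```

```text
(196, 238) [562.2 155.2  52.7]
(233, 324) [386.2  81.5  53.1]
(197, 205) [637.  160.9  17.4]
(364, 250) [ 531.3 -190.7    8.3]
(151, 244) [558.3 263.6   1.6]
(275, 249) [538.8  -2.4  10.8]
(240, 350) [329.7  76.    1.6]
255 [564.5 160.3  53.6] [565.2 160.5  52. ] [35.1 34.6 13.5]
```

View pics/crop0.png

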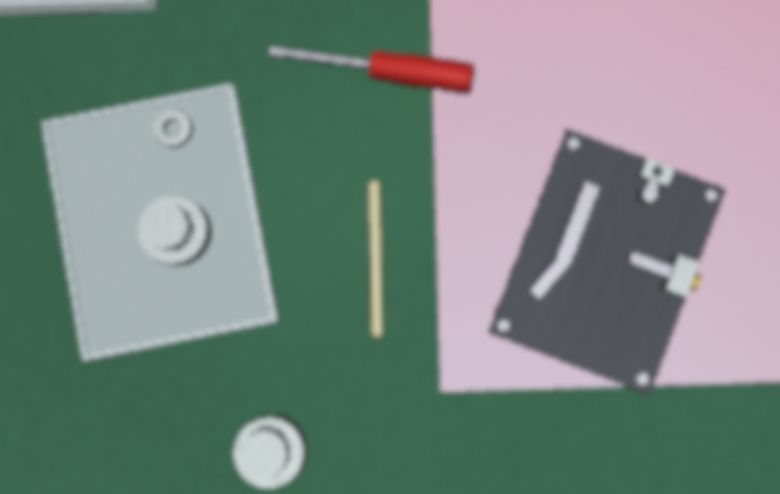

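The crop shows the tray heat sink (round base plus narrower stem) at about (565,160), and the dark nest with its fence, post and plunger. Next I take wrist views over both.

```bash
cat >> h.py <<'E'
def R(deg):  # tool down, tool z at heading deg
    a=np.radians(deg); x=np.array([0,0,-1.]); z=np.array([np.cos(a),np.sin(a),0]); return np.stack([x,np.cross(z,x),z],1)
np.set_printoptions(precision=2,suppress=True)
E
python3 - <<'E'
from h import *
for p in [(520,-190,200),(560,160,200),(520,-190,40),(560,160,40)]: print(inverse_kinematics(p,R(-22)))
move_pose((540,-200,180),R(-22)); print(get_time(),get_ft_force())
snap("wrist","nest1"); 
move_pose((565,160,150),R(-22)); print(get_time(),get_ft_force())
snap("wrist","hs1"); snap("top","top1"); print(get_time())
E
```

```text
[-0.45  0.1   1.37 -0.    1.67 -1.64]
[ 0.18  0.16  1.3  -0.    1.68 -1.01]
[-0.45  0.19  1.6  -0.    1.36 -1.64]
[ 0.18  0.25  1.52 -0.    1.37 -1.01]
2.9083 [ 0.35 -0.48  0.2 ]
4.3167 [ 0.38  0.56 -0.74]
4.4167
```

View pics/nest1.png

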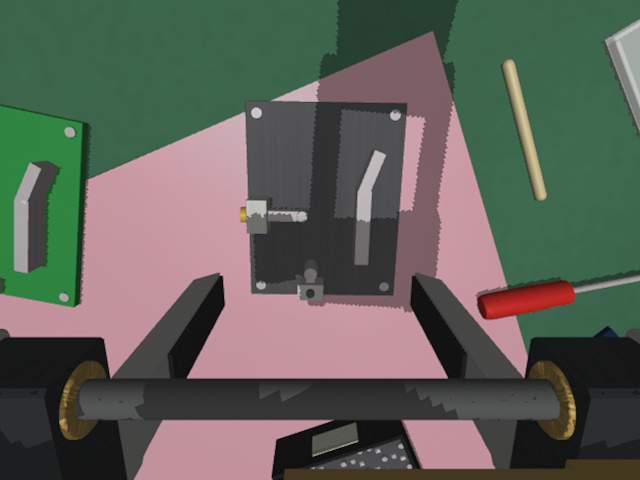

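View pics/hs1.png

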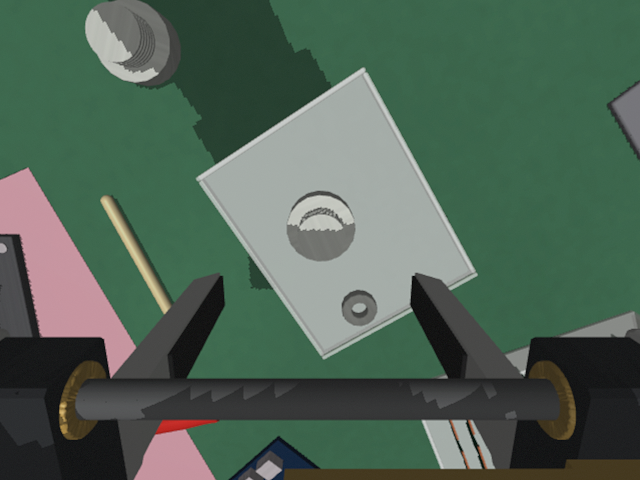

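nest1 shows the dark nest, with plate corners at about (246,101), (406,104), (250,294) and (393,295), the plunger at (300,216), the post at (310,272) and the fence at (362,215). The green look-alike is at far left. hs1 shows the heat sink in the tray at (321,226), the ring at (359,308) and the second heat sink on the bench at (133,40).

```bash
python3 - <<'E'
from h import *
for n,c in (("nest1",None),("top0",None)):
    s=load(n); W=cloud(s); x,y,z=W[...,0],W[...,1],W[...,2]
    img=s["pixels"].astype(int); sat=img.max(2)-img.min(2)
    box=(np.hypot(x-530,y+195)<140)
    for nm,m in (("depth",box&(z>6)&(z<60)),("grey",box&(sat<22)&(img.max(2)<130))):
        m=m.astype(np.uint8); m=cv2.morphologyEx(m,cv2.MORPH_OPEN,np.ones((3,3),np.uint8))
        m=cv2.morphologyEx(m,cv2.MORPH_CLOSE,np.ones((15,15),np.uint8))
        k,l,st,_=cv2.connectedComponentsWithStats(m); i=1+np.argmax(st[1:,4]); 
        cs,_=cv2.findContours((l==i).astype(np.uint8),cv2.RETR_EXTERNAL,cv2.CHAIN_APPROX_NONE)
        P=np.array([ray(s,p[0],10)[:2] for p in cs[0]],np.float32)
        print(n,nm,st[i],cv2.minAreaRect(P), "plate z",np.nanmedian(z[l==i]))
# screws by hand in nest1
s=load("nest1")
for p in [(246,101),(406,104),(250,294),(393,295),(256,113),(395,115),(261,286),(384,287)]: print(p,ray(s,p,10))
print(cloud(s)[[150,150,272,205,60],[290,330,310,300,300]])
for n in ("hs1","top1","scene0"):
    s=load(n); W=cloud(s); near=np.hypot(W[...,0]-562,W[...,1]-160)<45
    for lo,hi in ((22,34),(46,60)):
        m=near&(W[...,2]>lo)&(W[...,2]<hi)
        if m.sum()<10: continue
        p=W[m]; print(n,lo,m.sum(),np.median(p,0),"mid",(p.max(0)+p.min(0))/2,np.ptp(p,axis=0))
E
```

```text
nest1 depth [  240   101   168   200 29730] ((535.4922485351562, -194.3060302734375), (148.00643920898438, 185.72457885742188), 67.17133331298828) plate z 10.497604019751861
nest1 grey [    0   273   640   207 60903] ((704.86083984375, -268.9295959472656), (725.029296875, 247.5463104248047), 69.7622299194336) plate z 293.385874318943
top0 depth [ 319  201   90  101 5592] ((530.25048828125, -192.50204467773438), (145.9239501953125, 180.6196746826172), 67.16046905517578) plate z 10.479808217599384
top0 grey [ 321  203   85   96 5175] ((531.1307983398438, -188.3805389404297), (138.04647827148438, 179.8512725830078), 67.26530456542969) plate z 10.389465910431909
(246, 101) [ 425.1  -218.14   10.  ]
(406, 104) [478.87 -91.48  10.  ]
(250, 294) [ 589.72 -289.96   10.  ]
(393, 295) [ 643.52 -159.86   10.  ]
(256, 113) [ 437.27 -214.25   10.  ]
(395, 115) [ 483.89 -103.2    10.  ]
(261, 286) [ 586.04 -276.45   10.  ]
(384, 287) [ 632.17 -165.27   10.  ]
[[ 477.06 -199.16   10.89]
 [ 490.32 -166.33   10.92]
 [ 581.43 -222.34   36.16]
 [ 526.07 -210.06   10.35]
 [ 411.05 -162.44    0.82]]
hs1 22 1642 [556.1  168.12  28.35] mid [567.68 161.61  27.87] [55.56 55.12 11.54]
hs1 46 1841 [567.09 161.79  54.19] mid [567.91 161.44  51.13] [36.32 35.65 10.15]
scene0 22 381 [580.17 171.88  27.34] mid [567.26 164.75  27.8 ] [55.42 55.61 11.31]
scene0 46 304 [569.32 165.7   53.08] mid [565.32 164.9   51.09] [39.76 35.56 10.1 ]
```

```bash
cat >> h.py <<'E'
YAW=-22.8; NC=np.array([534.5,-189.9]); 
_a=np.radians(YAW); NX=np.array([np.cos(_a),np.sin(_a)]); NY=np.array([-NX[1],NX[0]])
def N(x,y,z): # nest xy, world z
    return np.array([*(NC+x*NX+y*NY),z])
def toN(p): d=np.asarray(p)[:2]-NC; return np.array([d@NX,d@NY])
E
python3 - <<'E'
from h import *
RR=R(YAW)
line_to((567.8,161.5,110),RR,rate=120); f0=get_ft_force()
line_to((567.8,161.5,30),rate=80); print("down",get_tool_pos(),get_ft_force()-f0)
grip(30,25); wait(0.2); print("gap",get_finger_gap(),get_ft_force()-f0)
line_to((567.8,161.5,90),rate=80); wait(.2); print(get_finger_gap(),get_ft_force()-f0,get_time())
snap("wrist","held"); snap("scene","held_s"); print(get_time())
E
```

```text
down [568.42 161.62  30.8 ] [ 0.91  1.05 -1.1 ]
gap 35.821239182612764 [0.77 0.3  0.15]
35.627298074340004 [ 1.02  0.11 -3.16] 8.2833
8.3833
```

View pics/held.png

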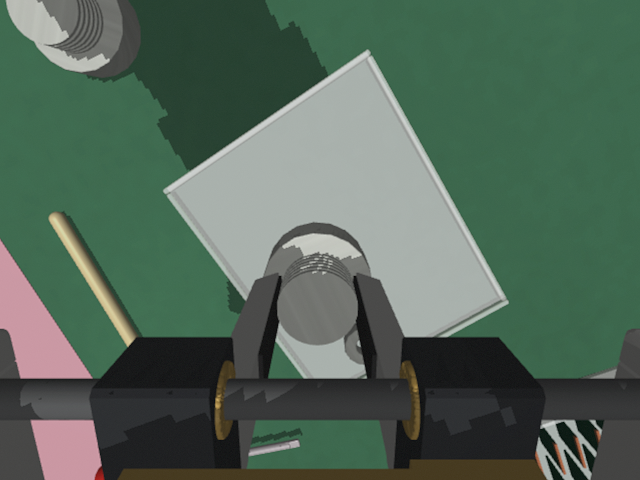

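View pics/held_s.png

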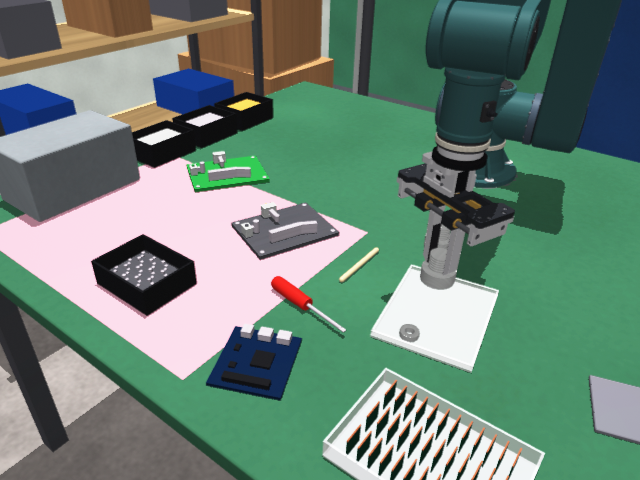

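The heat sink is held upright by the stem (held.png, stem top at (318,304)), and the ring is untouched. Now I carry it over and set it down at the mouth.

```bash
python3 - <<'E'
from h import *
line_to((567.8,161.5,110),rate=150)
line_to(N(-40,-2,110),rate=220); wait(.3); f0=get_ft_force()
line_to(N(-40,-2,40),rate=80); wait(.2); print(get_tool_pos(),toN(get_tool_pos()),get_ft_force()-f0)
z=40
while z>34.4:
    z-=.4; line_to(N(-40,-2,z),rate=10); f=np.mean([get_ft_force() for _ in range(3)],0)-f0
    print(round(z,1),get_tool_pos()[2],f)
    if f[2]>2.5: break
print(get_time())
E
```

```text
[ 497.32 -176.45   40.72] [-39.49  -2.01] [-0.57 -0.62  0.15]
39.6 39.699208561240646 [ 1.09 -0.03  0.51]
39.2 39.11821193562643 [ 0.44 -0.43  0.21]
38.8 38.73174292654863 [ 0.51 -0.3   0.15]
38.4 38.37427371192622 [-0.66 -0.77  0.56]
38.0 37.98082880466756 [-0.14 -1.22  0.7 ]
37.6 37.55021792970384 [ 0.03 -0.42  0.78]
37.2 37.168493449055084 [ 0.4  -0.29 -0.63]
36.8 36.74772283367947 [-0.8  -0.68  0.34]
36.4 36.35433804271175 [-0.43  0.33  0.21]
36.0 35.96511438161307 [ 0.79 -1.45  0.63]
35.6 35.943438736011885 [-0.46  0.07  2.22]
35.2 35.931191652156244 [-0.91  1.04  5.66]
14.9083
```

```bash
python3 - <<'E'
from h import *
line_to(N(-40,-2,36),rate=10); grip(70); wait(.1)
line_to(N(-40,-2,100),rate=120); line_to(N(-40,-2,150),rate=150)
wait(.2); s=snap("wrist","placed"); print(get_time())
W=cloud(s); c=N(-40,-2,0); near=np.hypot(W[...,0]-c[0],W[...,1]-c[1])<45
for lo,hi in ((29,38),(54,66)):
    m=near&(W[...,2]>lo)&(W[...,2]<hi); p=W[m]; q=np.array([toN(a) for a in p]); print(lo,np.median(p[:,2]),(q.max(0)+q.min(0))/2,np.ptp(q,axis=0))
E
```

```text
17.3833
29 34.031792284455804 [-32.84   6.97] [69.91 71.61]
54 60.14085876004958 [-39.87  -1.53] [36.27 35.62]
```

View pics/placed.png

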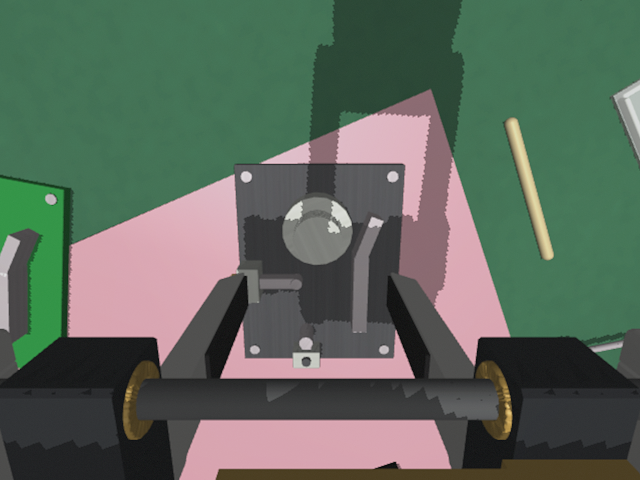

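It stands upright in the mouth at nest (-40,-1.5), seen at pixel (317,231), and the fence and plunger are clear. I check the fence and post positions from depth, then push on the base with closed fingers.

```bash
python3 - <<'E'
from h import *
s=load("placed"); W=cloud(s); d=W[...,:2]-NC; X=d@NX; Y=d@NY; Z=W[...,2]
m=(Z>29)&(Z<35)&(X>-10)&(X<45)&(Y>15)&(Y<50); 
for a in (-5,10,25,40): k=m&(abs(X-a)<4); print("fence",a,Y[k].min(),Y[k].max(),k.sum())
m=(Z>33)&(Z<40)&(X>35)&(X<60)&(abs(Y)<10); print("post",X[m].min(),X[m].max(),Y[m].min(),Y[m].max(),m.sum())
# push prep
grip(0,20); 
line_to(N(-92,-1,110),rate=150); line_to(N(-92,-1,45),rate=120); line_to(N(-92,-1,18),rate=60); wait(.3)
f=np.mean([ (wait(.02),get_ft_force())[1] for _ in range(10)],0); np.save("f0.npy",f)
print(get_finger_gap(),get_tool_pos(),toN(get_tool_pos()),f,get_time())
E
```

```text
fence -5 28.2621358674869 40.07581273441098 135
fence 10 28.191810112932007 40.254205591239845 127
fence 25 28.165337359646845 40.165389660036794 134
fence 40 28.53894759205282 39.83731215372641 120
post 52.744615483575714 59.95418418841634 -9.662702203579261 -6.209384407402273 42
0.314412561457838 [ 449.38 -155.21   18.16] [-91.91  -1.  ] [ 0.03 -0.01  0.05] 20.8417
```

```bash
cat > push.py <<'E'
from h import *
f0=np.load("f0.npy")
def push_f(n=4,dt=.01):
    a=[]
    for _ in range(n): wait(dt); a.append(get_ft_force())
    f=np.mean(a,0)-f0; return -(f[:2]@NX), f[:2]@NY, f[2]
E
python3 - <<'E'
from push import *
x=-92;
log=[]
while x<-28:
    step=3 if x<-52 else 1.5
    x+=step; line_to(N(x,-1,18),rate=25)
    p=push_f(3); log.append((x,toN(get_tool_pos())[0],*p))
    if p[0]>9: break
for l in log: print(np.round(l,2))
print(get_time())
E
```

```text
[-89.   -88.88   0.13  -0.19   0.11]
[-86.   -85.88   0.83  -0.12  -0.23]
[-83.   -82.91  -0.19   0.35   0.22]
[-80.   -79.89  -0.24  -0.21  -0.02]
[-77.   -76.88  -0.31   0.34  -0.  ]
[-74.   -73.83   0.31   0.33  -0.68]
[-71.   -70.84  -0.04   0.03  -0.39]
[-68.   -67.85  -0.01  -0.04  -0.09]
[-65.   -64.81   0.09   0.33   0.22]
[-62.   -61.84  -0.35  -0.01   0.16]
[-59.   -58.98   0.58   0.02  -0.24]
[-56.   -56.7    3.49   0.78   0.98]
[-53.   -52.97   2.26   0.51  -0.71]
[-50.   -49.64   2.12   0.69  -1.02]
[-48.5  -48.37   2.25   0.3   -1.24]
[-47.   -46.85   2.73   0.31  -0.73]
[-45.5  -45.29   2.45   0.03  -0.9 ]
[-44.   -43.71   2.27   0.19  -1.06]
[-42.5  -42.25   1.92   0.16  -0.26]
[-41.   -40.71   1.84  -0.14  -0.19]
[-39.5  -39.19   1.09  -0.15  -1.33]
[-38.   -37.71   1.42   0.47  -0.53]
[-36.5  -36.19   0.42   0.33  -0.4 ]
[-35.   -34.71   0.98  -0.06  -0.56]
[-33.5  -33.21   0.44   0.35   0.46]
[-32.   -31.73   0.6    0.7   -0.35]
[-30.5  -30.25   0.39   0.06   0.06]
[-29.   -28.75   0.37   0.01   0.05]
[-27.5  -27.22  -0.28   0.35  -0.38]
29.05
```

The plunger was met at tool x≈-57 and peaked around 3 N, and the force is back near zero past the crest. Now I go on slowly to the post.

```bash
python3 - <<'E'
from push import *
x=-27.5; log=[]
while x<-4:
    x+=1 if x<-19 else .35
    line_to(N(x,-1,18),rate=20 if x<-19 else 7)
    p=push_f(3); log.append((x,*toN(get_tool_pos()),*p))
    if p[0]>4: 
        p=push_f(10); log.append((x,*toN(get_tool_pos()),*p)); 
        if p[0]>4: break
for l in log[-22:]: print(np.round(l,2))
print(get_time())
E
```

```text
[-19.5  -19.41  -0.99  -0.33  -0.1   -0.21]
[-18.5  -18.41  -1.01  -0.19   0.25  -0.59]
[-18.15 -18.1   -1.02   0.13  -0.47   0.02]
[-17.8  -17.76  -1.    -0.17  -0.11   0.06]
[-17.45 -17.42  -1.01  -0.02  -0.01  -0.11]
[-17.1  -17.07  -1.    -0.29  -0.12  -0.41]
[-16.75 -16.76  -1.     0.17  -0.24   0.57]
[-16.4  -16.39  -1.     0.08   0.24   0.16]
[-16.05 -16.02  -0.99   0.25   0.28  -0.04]
[-15.7  -15.69  -1.01   0.11   0.08  -0.01]
[-15.35 -15.34  -1.     0.12  -0.13  -0.09]
[-15.   -14.98  -1.     0.14  -0.15   0.07]
[-14.65 -14.62  -0.99   0.2    0.1   -0.25]
[-14.3  -14.28  -1.02   0.31  -0.18   0.11]
[-13.95 -13.93  -1.02   0.17  -0.2   -0.08]
[-13.6  -13.61  -1.    -0.44  -0.35  -0.15]
[-13.25 -13.24  -1.01   0.17   0.2   -0.78]
[-12.9  -12.92  -1.     0.63  -0.25  -0.35]
[-12.55 -12.86  -1.     1.11   0.24   0.41]
[-12.2  -12.8   -0.95   3.02   0.28   0.91]
[-11.85 -12.72  -0.94   5.62   0.37   1.94]
[-11.85 -12.72  -0.94   5.32  -0.15   2.09]
36.875
```

Contact with the post came at tool x≈-12.8 (heat sink at nest x≈24), and the arm gives about 7 N/mm. Now I press to 10 N.

```bash
python3 - <<'E'
from push import *
x=-11.85; 
for _ in range(8):
    p=push_f(6); print(x,np.round(p,2))
    if p[0]>9.2: break
    x+=min(.25,max(.08,(10-p[0])/8)); line_to(N(x,-1,18),rate=7)
t=get_time(); 
for _ in range(5): p=push_f(10,.02); print("hold",np.round(p,2),toN(get_tool_pos()))
print(get_time()-t)
for _ in range(3): x-=.4; line_to(N(x,-1,18),rate=8)
p=push_f(6); print("off",x,np.round(p,2))
line_to(N(-35,-1,18),rate=60); line_to(N(-50,-1,70),rate=100);line_to(N(-40,-1,150),rate=150); wait(.2)
s=snap("wrist","home"); print(get_time())
W=cloud(s); d=W[...,:2]-NC; X=d@NX; Y=d@NY; Z=W[...,2]
m=(Z>54)&(Z<66)&(np.hypot(X-25,Y)<40); print("stem top",np.median(Z[m]),[ (v[m].max()+v[m].min())/2 for v in (X,Y)],m.sum(),np.percentile(Z[m],[5,95]))
E
```

```text
-11.85 [ 5.63 -0.01  2.22]
-11.6 [ 5.68 -0.03  2.1 ]
-11.35 [ 6.04 -0.26  2.77]
-11.1 [6.72 0.07 3.03]
-10.85 [7.16 0.07 3.09]
-10.6 [7.44 0.12 3.5 ]
-10.35 [8.26 0.19 3.23]
-10.132004951116546 [8.53 0.06 3.9 ]
hold [8.64 0.04 3.61] [-12.61  -0.9 ]
hold [8.58 0.22 3.72] [-12.6   -0.87]
hold [ 9.04 -0.29  3.83] [-12.59  -0.88]
hold [8.95 0.08 3.96] [-12.6   -0.88]
hold [ 8.67 -0.08  3.78] [-12.63  -0.88]
0.8333000000000013
off -11.148545784465863 [6.23 0.32 1.73]
43.0833
stem top 60.214666799250665 [np.float64(36.613995171741074), np.float64(-0.5827307250497714)] 38 [59.15 61.01]
```

View pics/home.png

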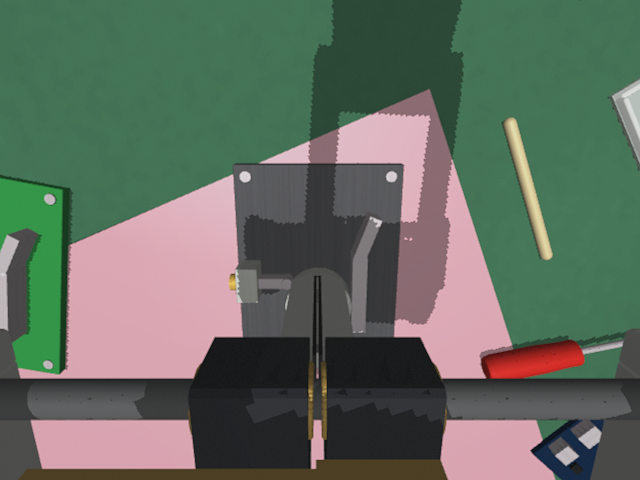

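home.png shows the arm's closed fingers hiding the heat sink (around (318,300)), with the plunger nose at (285,284) beside it. I move aside to see the seat properly.

```bash
python3 - <<'E'
from push import *
line_to(N(-110,60,220),rate=300); wait(.1)
s=snap("top","home_t"); w=snap("wrist","home_w"); sc=snap("scene","home_s"); print(get_time())
a=cv2.resize(s["pixels"][180:310,300:430,::-1],(420,420),interpolation=cv2.INTER_CUBIC)
b=cv2.resize(sc["pixels"][190:270,220:350,::-1],(380,234),interpolation=cv2.INTER_CUBIC)
o=np.zeros((420,800,3),np.uint8);o[:,:420]=a;o[:234,420:]=b;cv2.imwrite("pics/home_c.png",o)
for n,q in (("top",s),("wrist",w)):
    W=cloud(q); d=W[...,:2]-NC; X=d@NX; Y=d@NY; Z=W[...,2]
    m=(Z>54)&(Z<64)&(np.hypot(X-25,Y)<40); print(n,m.sum(), m.sum() and (np.median(Z[m]),np.percentile(Z[m],[5,95]),[ (v[m].max()+v[m].min())/2 for v in (X,Y)]))
E
```

```text
43.875
top 244 (np.float64(59.944251917316365), array([57.09, 62.87]), [np.float64(23.813552795844686), np.float64(-0.5983640548105456)])
wrist 68 (np.float64(56.25145194533158), array([54.25, 60.56]), [np.float64(10.0635817672012), np.float64(1.1644975042231875)])
```

View pics/home_c.png

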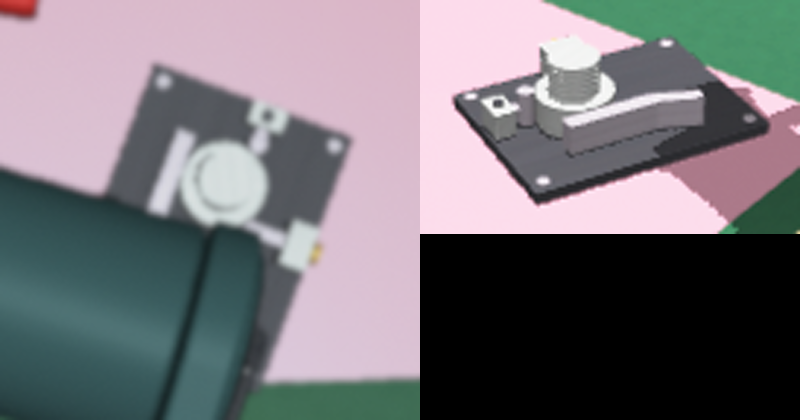

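View pics/home_w.png

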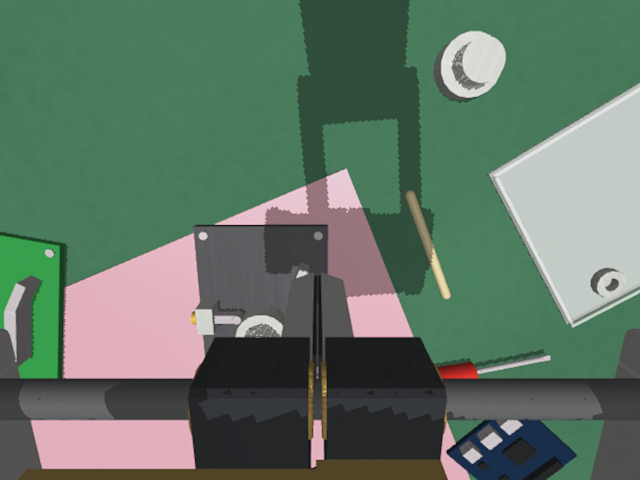

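Top crop: the heat sink stands upright at nest (23.8,-0.6), against the fence face, with the post at crop (258,140) and the plunger behind it. Stick, ring, driver and the second heat sink look undisturbed. My hold read 8.6–9.0 N for 0.83 s, a little short of 10 N for 1 s. There is time left, so I press once more, cleanly.

```bash
python3 - <<'E'
import push; from push import *
line_to(N(-50,-1,80),rate=300); line_to(N(-35,-1,18),rate=120); wait(.2)
push.f0=np.mean([(wait(.02),get_ft_force())[1] for _ in range(8)],0)
line_to(N(-14,-1,18),rate=40); x=-12.5; line_to(N(x,-1,18),rate=10)
for _ in range(20):
    p=push_f(4); print(round(x,2),np.round(p,2))
    if p[0]>9.4 or get_time()>56: break
    x+=.25 if p[0]<8.3 else .15; line_to(N(x,-1,18),rate=7)
t=get_time()
while get_time()-t<1.1: p=push_f(8,.02); print("hold",np.round(p,2))
print(get_time()-t)
line_to(N(-16,-1,18),rate=25); line_to(N(-35,-1,18),rate=80); p=push_f(4); print("off",np.round(p,2))
line_to(N(-50,-1,80),rate=150); line_to(N(-130,-60,220),rate=300); wait(.1)
s=snap("top","end_t"); sc=snap("scene","end_s"); print(get_time())
a=cv2.resize(s["pixels"][180:310,300:430,::-1],(420,420),interpolation=cv2.INTER_CUBIC)
b=cv2.resize(sc["pixels"][190:270,220:350,::-1],(380,234),interpolation=cv2.INTER_CUBIC)
o=np.zeros((420,800,3),np.uint8);o[:,:420]=a;o[:234,420:]=b;cv2.imwrite("pics/end_c.png",o)
W=cloud(s); d=W[...,:2]-NC; X=d@NX; Y=d@NY; Z=W[...,2]
m=(Z>54)&(Z<64)&(np.hypot(X-25,Y)<40); print(m.sum(),np.median(Z[m]),[ (v[m].max()+v[m].min())/2 for v in (X,Y)])
E
```

```text
-12.5 [ 0.82 -0.06  0.16]
-12.25 [ 2.03 -0.03  0.22]
-12.0 [4.32 0.43 1.85]
-11.75 [5.74 0.16 2.28]
-11.5 [5.68 0.25 2.19]
-11.25 [6.89 0.66 2.67]
-11.0 [ 6.77 -0.02  3.18]
-10.75 [7.22 0.08 2.54]
-10.5 [ 7.92 -0.12  3.34]
-10.25 [7.95 0.85 3.18]
-10.0 [8.83 0.21 3.76]
-9.85 [8.43 0.05 3.63]
-9.7 [ 9.36 -0.24  3.72]
-9.55 [ 9.63 -0.31  4.28]
hold [9.61 0.34 3.97]
hold [9.64 0.02 3.96]
hold [9.37 0.22 3.95]
hold [9.75 0.09 4.15]
hold [9.93 0.33 4.07]
hold [9.54 0.47 4.14]
hold [9.66 0.08 4.06]
hold [9.64 0.67 3.88]
hold [9.44 0.25 4.12]
1.2000000000000028
off [0.06 0.35 0.1 ]
53.8083
243 59.61778436126133 [np.float64(23.335660626678436), np.float64(-0.7099424228079982)]
```

View pics/end_c.png

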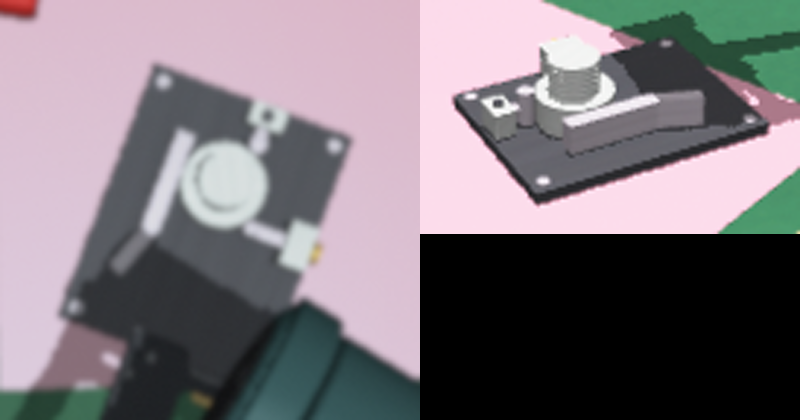

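View pics/end_s.png

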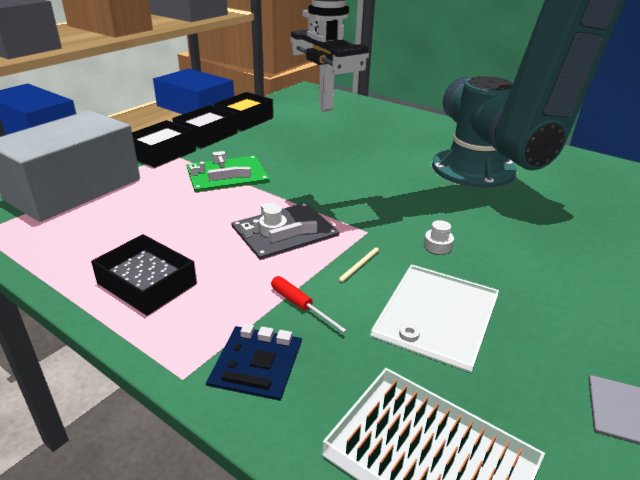

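The crop shows the heat sink at (225,183), touching the fence, the post (260,140) and the plunger nose (248,228). The scene view shows everything else where it was and the robot clear.

```bash
python3 -c "
from rig import *
print(close_job(),get_time())"
```

```text
the job is handed in; nothing more can be done
the job is handed in; nothing more can be done
```

The heat sink is home in the nest and the job is handed in, with the robot clear. The clock read 53.8 s of the allowed 72 s at the last check, just before hand-in.

- **What I did:** I took the heat sink out of the tray by its stem and stood it at the nest's mouth. With closed fingers on the base disc I slid it past the plunger (peak reading about 3.5 N) until it met the post, at nest x of about 24 mm.
- **Pressing:** I pressed twice. The first press read only 8.6–9.0 N for 0.83 s, short of what was asked. The second held 9.4–9.9 N for 1.2 s. The highest push reading in either press was about 10 N. The wrist reading leaves out the plunger's own push, roughly 1–2 N more on the post by my estimate.
- **Last checks:** The final pictures show it upright, touching fence, post and plunger. The ring, the screwdriver, the stick, the green nest and the other heat sink look unmoved.
- **Disagreement:** The top camera put the stem at nest (23.8, -0.6) mm after the first press and (23.3, -0.7) mm after the second. Both are within the camera's 2 mm error. I judged contact from the pictures and the feel of the post, not by measuring gaps.

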